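# Pin the clamp lever to the cylinder fork

## Robot

A 7-joint arm with a two-finger parallel gripper is mounted at the origin on the work surface. World frame = base frame: x ahead of the robot, y to its left, z up, the work surface at z = 0. Lengths are in m, angles in rad, forces in N, time in s.
With the tool pointing down it reaches from about 0.4 to 0.85 m from the base axis. Payload 4.5 kg.
Tool frame: the origin (TCP) lies at the centre of the arm's flange, where the gripper is bolted on; the fingertips stand 166 mm ahead of it and the grasp point (between the pads) lies 147 mm ahead of it (r.grip_depth is the distance from the TCP to the grasp point, in m); z points along the fingers, y is the line along which they close (so a half turn about z gives the same grasp; the last joint's range is limited). The gripper opens to 88 mm and grips with 3 to 60 N. Pads are 18 mm wide; open, the fingers measure 123 mm over their backs; the gripper's body (75 mm by 187 mm) begins 45 mm behind the grasp point.
Start: joints at [1.264, 0.689, -0.195, 1.565, 0.157, 0.902, -0.215], TCP at [0.209, -0.589, 0.405] pointing down, gripper open.
Joint ranges: [-3.01, 3.01], [-0.46, 2.08], [-1.47, 1.51], [0.13, 2.56], [-1, 4.14], [0.04, 2.09], [-2.66, 2.66]. Speed limits (rad/s): [2.57, 2.57, 3.14, 3.14, 3.14, 3.14, 3.14].

## Interface

Orientations are given as a unit quaternion [x, y, z, w].
In Python, from plant import status, cams, r, finder gives the robot as it stands.
- The arm moves only by the tool play_rows, never from a script. Its argument "rows" is a list of rows, each a list of 7 numbers: the opening in per cent of the stroke, from 0 (shut) to 100 (fully open), then the shift along the tool's x, y, z in m, then the turn, a rotation vector about the tool's x, y, z in degrees. A call has 1 to 8 rows; each row shifts and turns the commanded pose from where the row before left it, along the tool's axes as they then stand; what a row does not reach is not made up. A row lasts 1/8 s, in which the tool goes at most 62.5 mm and 10.7 degrees, less where a joint would pass 70% of its speed; a pose out of reach is approached as far as the arm can. A call with a gripper value outside its range is refused whole. The fingers move at their own pace and stop on an object; "grip_force" is the grip in N (left out, the last holds). Time passes only in rows, so rows that do not move let the fingers close. It gives the time, the measured TCP pose, the force, the opening and the grip force at its end, in the units of the state.
- status.get_state(): the state, without advancing time (a new reading comes with each control period).
- cams.snapshot(name): name is "scene" or "top"; returns the picture (384x512x3 uint8, red, green, blue); there is no depth.
- cams.camera_params(name): a dict with "vfov" (degrees; the focal length in pixels is half the picture's height over the tangent of half this angle, whatever the lens; pixels are square), "cx", "cy" (the principal point, pixels), "distortion" ([k1, k2, p1, p2, k3] as OpenCV has them; the pictures are not rectified), "R" (3x3) and "t" (3): a world point X has camera coordinates R X + t. Camera axes: x right, y down, z forward; pixel columns grow to the right and rows downward; lengths in m; the calibration is good to about 2 mm. A picture is of the moment at which its call begins. camera_params takes no time and is no camera call.
- r.finish_job(): hands the job in; it is judged then, once.
Trained networks look in the newest picture that a camera, given by its name, has taken for a name from the list of things; names that differ only in an ending like _2 or _b are one class to them, and where a whole thing is asked for, a point or a joint stands for the part that bears it (a point fixed in the world has none). Each returns a list of dicts, best first, with "score" (0 to 1); they miss things now and then, are a little off and sometimes report something else, mostly with a low value. They report only what shows in the picture. A call takes as long as a camera call.
- finder.spot_in(camera, label): "at" ([x, y, z] in m, in the coordinates of the camera as it stood for that picture, good to about 4 mm: the middle of the surface that is visible of it).
- finder.regions_of(camera, label): "mask" (384x512 bool, what is visible of it).
The state is a dict: "clock": time; "q": joint angles; "qd": joint speeds; "joint_torque": joint torques, N m; "tool_pos": TCP position; "eef_rot": TCP orientation; "contact_force": force on the tool from outside, world axes, zero at the start; "moment": the same for the moment, N m; "opening": opening from 0.0 (shut) to 1.0 (fully open); "finger_force": force on a finger pad.
Only numpy, scipy, OpenCV 4.12 (cv2) and the standard library are available. Lean on these libraries where they do the work, as an engineer would, in place of code of your own. Each camera call takes 0.05 s, during which the arm holds its last target. There are 200 camera calls.

## Task

The pneumatic tube clamp has to be coupled up again: swing its red lever round against the rest stop so that the eye sits between the two ears of the cylinder's fork with the holes in line, then take the thick pin with the orange grip out of the rack and lower it through both ears and the eye until its shoulder rests flat on the fork. Guide the pin home rather than letting it fall, and leave the pin with the black grip in its rack and the other things on the bench alone.

Things in the scene. Friction and masses are not known exactly. Their poses are not given: they have to be found in the camera images.
- fixture: Pneumatic tube clamp on a dark 300 x 415 x 12 mm plate fixed to the bench. Origin: on the bench surface straight below the hole of the cylinder's fork. z is up; +y runs along the piston rod from the fork to the cylinder, +x from the fork to the lever's pivot post (120 mm away, its bolt head 76 mm high). A grey rest-stop block at x 165, y -48 mm is 64 mm high, a V-block at x 195, y 125 mm 72 mm high.
- fork_top (a point): Centre of the upper ear's hole, at the ear's top face, 73 mm above the bench: the pin's shoulder rests here. Axes as the fixture. The two level steel ears, 8 mm thick and 32 mm wide along x, lie 41-49 and 65-73 mm above the bench, with a vertical 16.5 mm through hole each. They end 19 mm from the hole axis on the -y side (open end); on the +y side the slot closes after 32 mm.
- lever (a joint): Angle of the red lever, rad: 0 = against its rest stop, the eye in line with the fork's holes; positive = swung out of the fork's open end (eye towards the fixture's -y, the lever turning counter-clockwise seen from above). Travel 0 to 0.72. Vertical axis, light friction (about 1 N at the eye); it stays where it is left. The bar lies 50-64 mm above the bench.
- lever_eye (a point): Centre of the 16.5 mm vertical through hole in the lever's round eye (outside diameter 35 mm, 14 mm thick), at mid thickness, 57 mm above the bench, 120 mm from the pivot axis. Its x axis points from the eye along the lever to the pivot; its y axis is level, across the lever, on the side towards the fork.
- cylinder_front (a point): Middle of the cylinder's front cover at rod height (57 mm), 104 mm along +y from the fork's hole axis; axes as the fixture. The grey and aluminium cylinder is 65 mm square, reaches 90 mm above the bench (brass and blue air fittings to 106 mm) and runs 130 mm on from here. Rod 20 mm.
- lever_side (a point): Middle of the lever's long side face away from the fork (axes as lever_eye), 60 mm from the pivot axis, 57 mm above the bench; pushing square on this face swings the lever towards the fork. The lever bar is 30 mm wide, 14 mm thick; nothing stands beside it there, and the plate's top is 12 mm above the bench.
- rack: Aluminium block 150 x 50 x 60 mm, screwed to the bench, origin at the centre of its underside, x along its length. Three vertical 17 mm through holes in its top, 50 mm apart along x, the middle one empty. The pins hang in the end holes with their shoulders resting on its top face, 60 mm above the bench.
- pin: Thick clevis pin with the orange grip, upright in an end hole of the rack, about 0.13 kg. Origin on its axis at the underside of its shoulder; z points from nose to grip. Below: steel shank, 15 mm diameter, 46 mm long, the last 8 mm tapering to a 7 mm nose. Above: steel shoulder of 26 mm diameter, 5 mm high, then the orange grip, a 22 mm diameter cylinder from 5 to 37 mm above the origin.
- pin_nose (a point): Lowest point of the orange pin's nose, 46 mm below the pin's origin on its axis.
- spare_pin: A thinner 12 mm pin with a black 18 mm diameter grip, otherwise alike, standing in the rack's other end hole. Leave it in the rack.
- tube: Offcut of steel tube standing on the bench, 40 mm diameter, 70 mm high, origin at the centre of its underside. Leave it.
- spanner: Open-ended spanner lying on the bench, about 210 mm long (along its x), 8 mm thick, origin at its middle on the bench. Leave it.
- can: Small white and yellow aerosol can standing on the bench, 52 mm diameter, 150 mm high, origin at the centre of its underside. Leave it.

How it is judged:
By the outcome, as a careful person would: the job done as asked, in the order asked, and still so for the second after the job is handed in, with the robot touching nothing.
It also fails if it takes over 54 s, if anything falls off the work surface, if the arm or the gripper's body presses on something with over 40 N, if the wrist force passes 120 N, or if a joint passes its speed limit or range.

## Working session

There is one attempt and no reset: what is moved stays moved. The work goes in short steps, Python scripts to look and compute and a tool call to move; the robot and the scene stay as the last step left them, time stands still between calls to the robot, and variables do not carry over. Pictures are saved under pics/ and viewed, at most 10 in all, crops included, and the job is handed in when it is done.

Besides the shell and the picture viewer there is one more tool, called after "Request:" as a command line: name --pt "numbers of a row" for each row, then --argument value for the rest. play_rows: Moves the arm, as the interface text tells. Its arguments: {"type":"object","properties":{"rows":{"type":"array","items":{"type":"array","items":{"type":"number"}}},"grip_force":{"type":"number"}},"required":["rows"]}

```bash
ls; mkdir -p pics; python3 - <<'E'
from plant import status,cams,r,finder
import cv2,numpy as np
s=status.get_state(); print({k:np.round(v,3) for k,v in s.items()})
ims=[]
for n in("scene","top"):
    im=cams.snapshot(n); cv2.imwrite(f"pics/{n}0.png",im[:,:,::-1])
    p=cams.camera_params(n); R=np.array(p["R"]);t=np.array(p["t"]); print(n,p["vfov"],p["cx"],p["cy"],p["distortion"],"C",np.round(-R.T@t,3),np.round(R[2],2))
    for l in("fork_top","lever_eye","cylinder_front","lever_side","rack","pin","spare_pin","tube","spanner","can","fixture"):
        for d in finder.spot_in(n,l)[:2]:
            print(l,round(d["score"],2),np.round(R.T@(np.array(d["at"])-t),3))
E
```

```text
pics
{'clock': np.float64(0.0), 'q': array([ 1.264,  0.69 , -0.195,  1.566,  0.157,  0.903, -0.215]), 'qd': array([-0.001, -0.002, -0.002,  0.   ,  0.   ,  0.003,  0.   ]), 'joint_torque': array([-0.0000e+00, -5.2756e+01, -1.2670e+00, -1.5343e+01, -5.3000e-02,
        7.0000e-03,  0.0000e+00]), 'tool_pos': array([ 0.209, -0.589,  0.404]), 'eef_rot': array([ 0.986,  0.17 , -0.   , -0.001]), 'contact_force': array([-0.297, -0.252, -0.101]), 'moment': array([ 0.014, -0.019,  0.006]), 'finger_force': np.float64(0.0), 'opening': np.float64(1.003)}
scene 42.634620429425226 254.27269852839214 192.99498076636934 [0.03734805 0.         0.         0.         0.        ] C [ 1.092 -0.306  1.046] [-0.48  0.18 -0.86]
fork_top 0.81 [0.602 0.17  0.011]
lever_eye 0.8 [0.629 0.101 0.059]
cylinder_front 0.72 [0.608 0.169 0.01 ]
lever_side 0.71 [0.632 0.103 0.064]
rack 0.7 [0.631 0.1   0.062]
rack 0.56 [ 0.482 -0.266  0.06 ]
pin 0.59 [0.608 0.169 0.014]
pin 0.44 [ 0.423 -0.273  0.089]
spare_pin 0.5 [ 0.516 -0.252  0.081]
spare_pin 0.46 [0.629 0.098 0.06 ]
tube 0.88 [ 0.701 -0.218  0.041]
tube 0.6 [0.608 0.165 0.012]
spanner 0.85 [ 0.587 -0.465  0.002]
can 0.84 [ 0.694 -0.338  0.131]
can 0.37 [0.631 0.101 0.064]
fixture 0.7 [0.601 0.169 0.015]
fixture 0.3 [ 0.704 -0.215  0.041]
top 43.42875736759301 253.48759492408442 195.7333604067955 [-0.08924073  0.          0.          0.          0.        ] C [ 0.446 -0.129  1.337] [ 0.09  0.01 -1.  ]
fork_top 0.84 [0.586 0.18  0.014]
lever_eye 0.91 [0.62  0.098 0.066]
cylinder_front 0.78 [0.586 0.172 0.013]
lever_side 0.7 [0.616 0.104 0.062]
lever_side 0.55 [ 0.417 -0.268  0.095]
rack 0.85 [ 0.466 -0.259  0.057]
pin 0.63 [ 0.419 -0.267  0.099]
spare_pin 0.58 [ 0.513 -0.25   0.096]
tube 0.76 [ 0.705 -0.212  0.05 ]
spanner 0.71 [0.585 0.178 0.013]
spanner 0.7 [ 0.591 -0.437  0.003]
can 0.61 [ 0.676 -0.332  0.149]
fixture 0.58 [0.586 0.18  0.014]
```

View pics/top0.png

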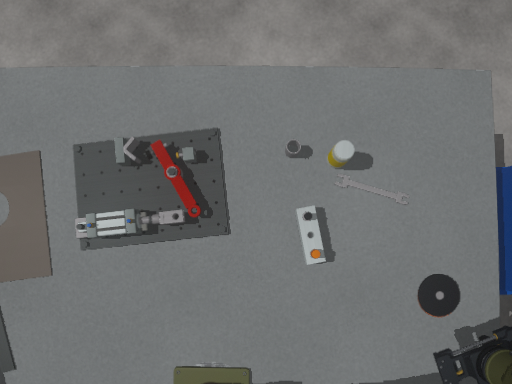

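View pics/scene0.png

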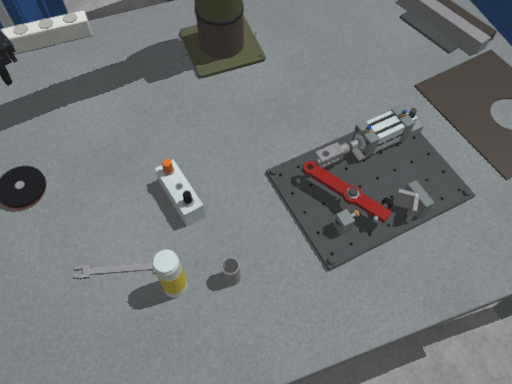

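The top view shows the fork end near pixel (172,216), pivot (172,172), lever eye (194,211), orange pin (316,254) and rack (311,235). In the scene view the eye is near (309,168) and the pin near (168,166). I'll zoom in for precision.

```bash
python3 - <<'E'
import cv2,numpy as np
t=cv2.imread("pics/top0.png");s=cv2.imread("pics/scene0.png")
def z(im,x,y,w,h,k): return cv2.resize(im[y:y+h,x:x+w],None,fx=k,fy=k,interpolation=cv2.INTER_CUBIC)
a=z(t,100,130,130,120,6)[:, :780]; cv2.imwrite("pics/tz.png",a[:600])
cv2.imwrite("pics/sz.png",z(s,290,120,130,100,6))
b=np.hstack([z(t,290,200,45,70,8),z(s,150,150,55,70,8)]);cv2.imwrite("pics/rz.png",b)
E
```

```text
(no output)
```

View pics/tz.png

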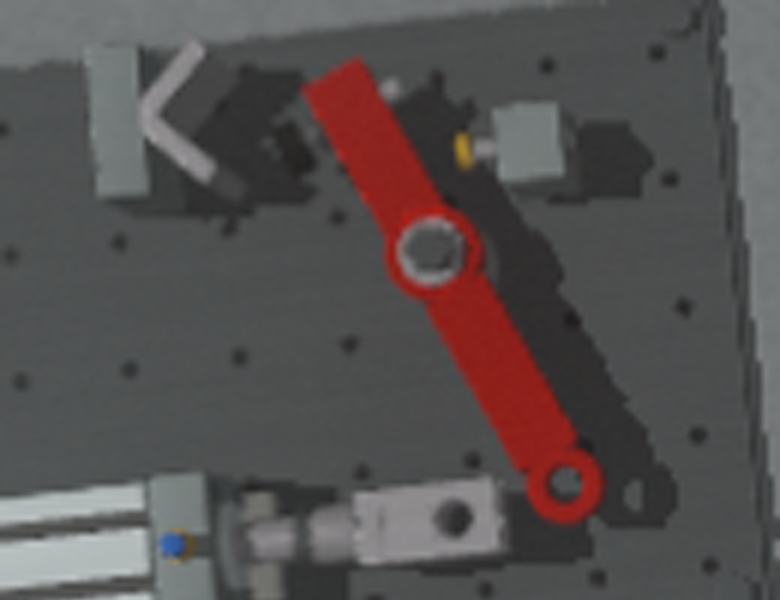

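View pics/sz.png

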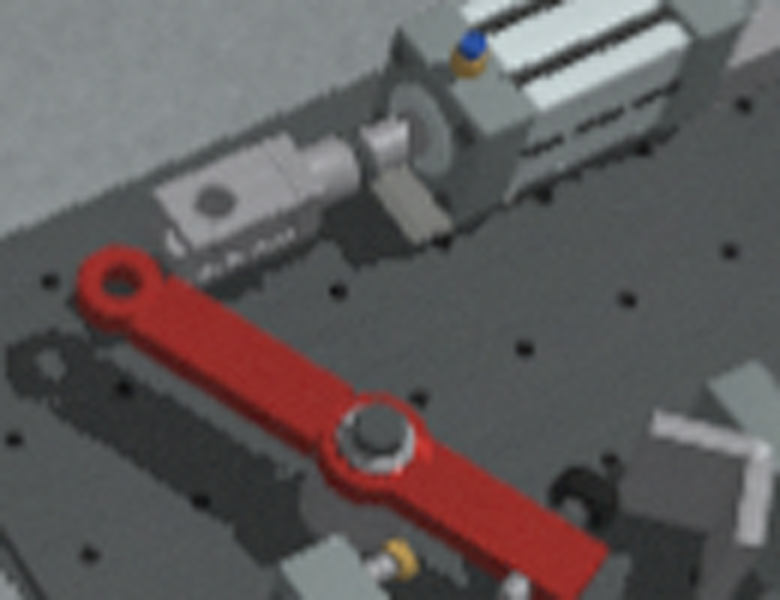

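View pics/rz.png

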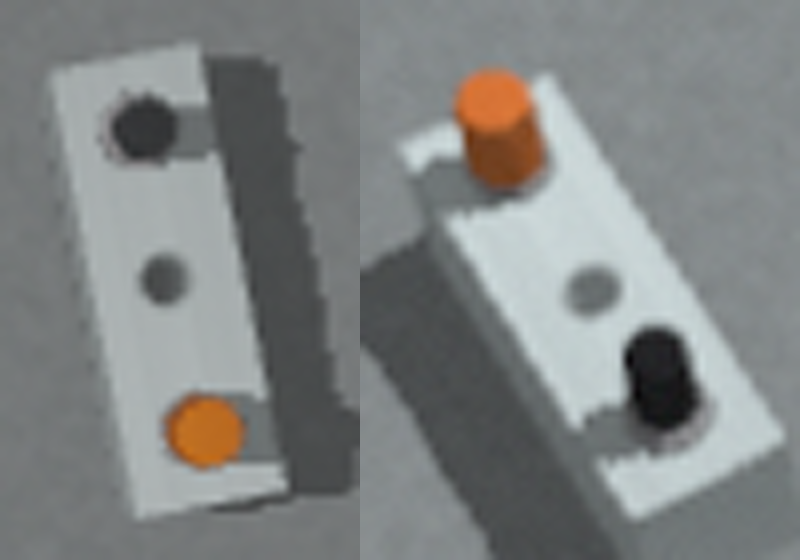

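Crops show the fork hole (top crop 453,517; scene crop 216,201), bolt, eye and pin tops clearly. Projecting these at their known heights.

```bash
cat > h.py <<'E'
import numpy as np,cv2
from plant import status,cams,r,finder
def px(x0,y0,k,u,v): return (x0+(u+.5)/k-.5, y0+(v+.5)/k-.5)
def ray(n,p,z):
    c=cams.camera_params(n);R=np.array(c["R"]);t=np.array(c["t"]);f=192/np.tan(np.radians(c["vfov"])/2)
    K=np.array([[f,0,c["cx"]],[0,f,c["cy"]],[0,0,1.]])
    q=cv2.undistortPoints(np.array([[p]],float),K,np.array(c["distortion"],float))[0,0]
    d=R.T@np.array([q[0],q[1],1]);C=-R.T@t
    return C+d*(z-C[2])/d[2]
def proj(n,X):
    c=cams.camera_params(n);R=np.array(c["R"]);f=192/np.tan(np.radians(c["vfov"])/2)
    K=np.array([[f,0,c["cx"]],[0,f,c["cy"]],[0,0,1.]])
    return cv2.projectPoints(np.array([X],float),cv2.Rodrigues(R)[0],np.array(c["t"],float),K,np.array(c["distortion"],float))[0][0,0]
E
python3 - <<'E'
from h import *
P={"fork":((100,130,6,453,517),(290,120,6,216,201),.073),"bolt":((100,130,6,435,246),(290,120,6,383,428),.076),
"eye":((100,130,6,566,483),(290,120,6,122,280),.064),"pin":((290,200,8,205,432),(150,150,8,133,100),.097),
"mid":((290,200,8,164,280),(150,150,8,233,291),.06),"spare":((290,200,8,145,128),(150,150,8,295,352),.097)}
D={}
for k,(a,b,z) in P.items():
    A=ray("top",px(*a),z);B=ray("scene",px(*b),z);D[k]=(A+B)/2;print(k,np.round(A[:2],4),np.round(B[:2],4),np.round(D[k][:2],4))
v=D["bolt"]-D["fork"];print(np.hypot(*v[:2]),np.degrees(np.arctan2(v[1],v[0])))
v=D["eye"]-D["bolt"];print(np.hypot(*v[:2]),np.degrees(np.arctan2(v[1],v[0])))
v=D["spare"]-D["pin"];print(np.hypot(*v[:2]),np.degrees(np.arctan2(v[1],v[0])))
print((D["spare"]+D["pin"])/2)
# yaw from plate edge in top: right edge & cylinder far fitting
from scipy.spatial.transform import Rotation as Ro
print(Ro.from_quat(status.get_state()["eef_rot"]).as_matrix().round(3))
E
```

```text
fork [0.5104 0.0947] [0.5089 0.0941] [0.5097 0.0944]
bolt [0.63   0.1056] [0.6295 0.1078] [0.6298 0.1067]
eye [0.5266 0.0465] [0.5252 0.0466] [0.5259 0.0465]
pin [ 0.417  -0.2712] [ 0.4153 -0.273 ] [ 0.4161 -0.2721]
mid [ 0.4659 -0.2618] [ 0.4647 -0.2624] [ 0.4653 -0.2621]
spare [ 0.514  -0.2516] [ 0.5136 -0.2534] [ 0.5138 -0.2525]
0.1207353237344559 5.85351353256623
0.12003972408105262 -149.92003419236832
0.0996366159632648 11.338300457405936
[ 0.46497995 -0.2623069   0.097     ]
[[ 0.942  0.334  0.   ]
 [ 0.334 -0.942 -0.   ]
 [ 0.     0.    -1.   ]]
```

Request:
play_rows --pt "0 0.036 -0.028 0 0 0 0" --pt "0 0.036 -0.028 0 0 0 0" --pt "0 0.036 -0.028 0 0 0 0" --pt "0 0.036 -0.028 0 0 0 0" --pt "0 0.036 -0.028 0 0 0 0" --pt "0 0.036 -0.028 0 0 0 0" --pt "0 0.036 -0.028 0 0 0 0" --pt "0 0.036 -0.028 0 0 0 0" --grip_force 10

```text
clock: 2.2
tool_pos: [0.4063, -0.2805, 0.4049]
eef_rot: [0.986, 0.17, 0.0, 0.0]
contact_force: [0.3, 0.1, 0.1]
opening: 0.116
finger_force: 0.0
```

Request:
play_rows --pt "0 0.036 -0.028 0 0 0 0" --pt "0 0.036 -0.028 0 0 0 0" --pt "0 0.036 -0.028 0 0 0 0" --pt "0 0.036 -0.028 0 0 0 0" --pt "0 0.036 -0.028 0 0 0 0" --pt "0 0.036 -0.028 0 0 0 0" --pt "0 0.036 -0.028 0 0 0 0" --pt "0 0.036 -0.028 0 0 0 0"

```text
clock: 3.2
tool_pos: [0.6028, 0.027, 0.4048]
eef_rot: [0.986, 0.17, 0.0, 0.0]
contact_force: [0.2, -0.4, 0.6]
opening: 0.005
finger_force: 0.0
```

Request:
play_rows --pt "0 0 0 0.04 0 0 0" --pt "0 0 0 0.04 0 0 0" --pt "0 0 0 0.04 0 0 0" --pt "0 0 0 0.04 0 0 0" --pt "0 0 0 0.02 0 0 0" --pt "0 0 0 0.011 0 0 0"

```text
clock: 3.95
tool_pos: [0.6022, 0.0257, 0.2131]
eef_rot: [0.986, 0.17, -0.0, 0.0]
contact_force: [-0.0, -0.0, -0.9]
opening: 0.005
finger_force: 0.0
```

Request:
play_rows --pt "0 -0.002 -0.008 0 0 0 0" --pt "0 -0.002 -0.008 0 0 0 0" --pt "0 -0.002 -0.008 0 0 0 0" --pt "0 -0.002 -0.007 0 0 0 0" --pt "0 -0.002 -0.005 0 0 0 0" --pt "0 -0.002 -0.005 0 0 0 0"

```text
clock: 4.7
tool_pos: [0.5773, 0.0604, 0.214]
eef_rot: [0.986, 0.169, 0.001, 0.0]
contact_force: [1.6, -1.3, 0.4]
opening: 0.009
finger_force: 0.9
```

Request:
play_rows --pt "0 0 -0.002 0 0 0 0" --pt "0 0 -0.002 0 0 0 0"

```text
clock: 4.95
tool_pos: [0.5755, 0.0638, 0.2136]
eef_rot: [0.986, 0.169, -0.0, 0.0]
contact_force: [-0.4, -1.8, 0.8]
opening: 0.004
finger_force: 1.0
```

Request:
play_rows --pt "0 0 -0.002 0 0 0 0" --pt "0 0 -0.002 0 0 0 0" --pt "0 0 0 0 0 0 0"

```text
clock: 5.32
tool_pos: [0.5739, 0.068, 0.2135]
eef_rot: [0.985, 0.17, -0.001, -0.0]
contact_force: [-1.9, -0.9, 0.6]
opening: 0.008
finger_force: 0.7
```

Request:
play_rows --pt "0 0 -0.002 0 0 0 0" --pt "0 0 0 0 0 0 0"

```text
clock: 5.58
tool_pos: [0.5735, 0.07, 0.2135]
eef_rot: [0.985, 0.17, -0.0, -0.0]
contact_force: [-0.1, -1.0, 0.0]
opening: 0.004
finger_force: 0.7
```

Request:
play_rows --pt "0 0 -0.0015 0 0 0 0" --pt "0 0 0 0 0 0 0"

```text
clock: 5.82
tool_pos: [0.5731, 0.071, 0.2136]
eef_rot: [0.986, 0.17, -0.0, 0.0]
contact_force: [-1.8, -2.5, -0.6]
opening: 0.006
finger_force: 1.2
```

Request:
play_rows --pt "0 0 -0.0015 0 0 0 0" --pt "0 0 0 0 0 0 0"

```text
clock: 6.08
tool_pos: [0.5729, 0.0714, 0.2137]
eef_rot: [0.986, 0.169, 0.0, 0.001]
contact_force: [0.2, -4.7, -1.4]
opening: 0.002
finger_force: 2.4
```

Request:
play_rows --pt "0 0 -0.0015 0 0 0 0" --pt "0 0 0 0 0 0 0"

```text
clock: 6.32
tool_pos: [0.5727, 0.0718, 0.2137]
eef_rot: [0.986, 0.168, 0.0, 0.002]
contact_force: [0.9, -6.6, -1.9]
opening: 0.007
finger_force: 3.5
```

```bash
python3 - <<'E'
from h import *
s=status.get_state();print(s["clock"],s["tool_pos"],s["contact_force"])
for n in("top","scene"):
    im=cams.snapshot(n);cv2.imwrite(f"pics/{n}1.png",im[:,:,::-1])
    hsv=cv2.cvtColor(im,cv2.COLOR_RGB2HSV); print(proj(n,[.5097,.0944,.064]))
a=cv2.imread("pics/top1.png")[130:230,110:210];b=cv2.imread("pics/scene1.png")[130:230,290:390]
cv2.imwrite("pics/l1.png",cv2.resize(np.hstack([a,b]),None,fx=4,fy=4,interpolation=cv2.INTER_CUBIC))
E
```

```text
6.325 [0.57271442 0.07176188 0.21368905] [ 0.94721159 -6.63938202 -1.91320687]
[175.78519859 216.20962544]
[325.38357147 155.44525223]
```

View pics/l1.png

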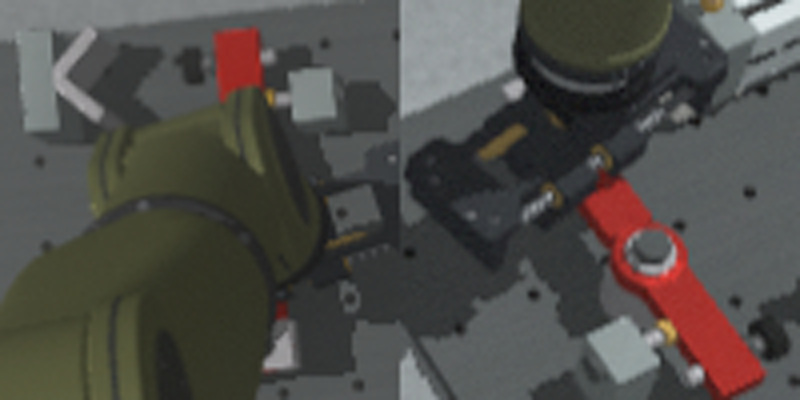

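Request:
play_rows --pt "0 0 0.01 0 0 0 0" --pt "0 0 0.014 0 0 0 0" --pt "0 0 0 -0.04 0 0 0" --pt "0 0 0 -0.05 0 0 0" --pt "0 0 0 -0.04 0 0 0" --pt "0 0 0 0 0 0 0"

```text
clock: 7.18
tool_pos: [0.5817, 0.0513, 0.3472]
eef_rot: [0.986, 0.169, 0.004, -0.0]
contact_force: [-0.7, 0.2, 1.1]
opening: 0.005
finger_force: 0.0
```

Request:
play_rows --pt "60 -0.032 0.03 0 0 0 0" --pt "60 -0.032 0.03 0 0 0 0" --pt "60 -0.032 0.03 0 0 0 0" --pt "60 -0.032 0.03 0 0 0 0" --pt "60 -0.032 0.03 0 0 0 0" --pt "60 -0.032 0.03 0 0 0 0" --pt "60 -0.032 0.03 0 0 0 0" --pt "60 -0.032 0.03 0 0 0 0"

```text
clock: 8.18
tool_pos: [0.4183, -0.2616, 0.3429]
eef_rot: [0.985, 0.17, -0.0, -0.0]
contact_force: [0.9, -1.3, -0.1]
opening: 0.602
finger_force: 0.0
```

Request:
play_rows --pt "60 0 0 0 0 0 0"

```text
clock: 8.3
tool_pos: [0.4168, -0.2639, 0.3428]
eef_rot: [0.986, 0.166, -0.001, 0.0]
contact_force: [0.4, 0.6, -0.3]
opening: 0.6
finger_force: 0.0
```

```bash
python3 - <<'E'
from h import *
from scipy.spatial.transform import Rotation as Ro
s=status.get_state();R=Ro.from_quat(s["eef_rot"]).as_matrix()
print(s["tool_pos"],R.round(4),R.T@(np.array([.4161,-.2721,.234])-s["tool_pos"]))
for n in("top","scene"):
    im=cams.snapshot(n);cv2.imwrite(f"pics/{n}2.png",im[:,:,::-1])
a=cv2.imread("pics/top2.png")[150:250,110:210];b=cv2.imread("pics/scene2.png")[110:210,290:390]
cv2.imwrite("pics/l2.png",cv2.resize(np.hstack([a,b]),None,fx=4,fy=4,interpolation=cv2.INTER_CUBIC))
E
```

```text
[ 0.41680049 -0.26386593  0.34282278] [[ 9.449e-01  3.273e-01 -2.400e-03]
 [ 3.273e-01 -9.449e-01 -9.000e-04]
 [-2.500e-03  0.000e+00 -1.000e+00]] [-0.00307977  0.00754918  0.10883112]
```

View pics/l2.png

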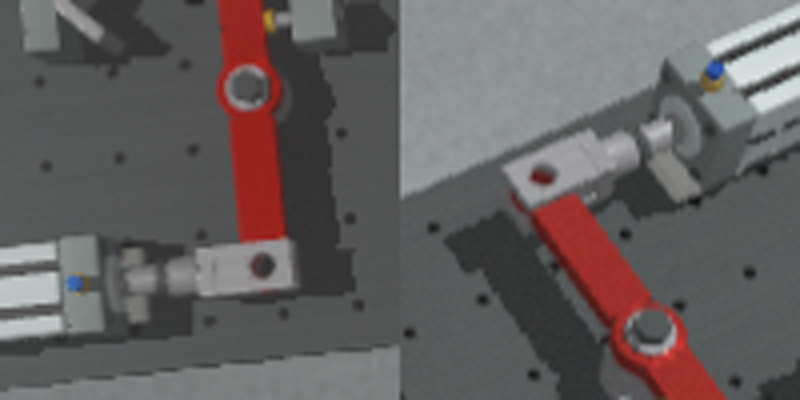

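The lever now lies square against its stop with the eye in the fork. The fork hole is at crop (262,265) in the top view and (143,177) in the scene view. I'll go down onto the pin.

Request:
play_rows --pt "60 -0.003 0.0075 0.03 0 0 0" --pt "60 0 0 0.04 0 0 0" --pt "60 0 0 0.025 0 0 0" --pt "60 0 0 0.014 0 0 0" --pt "60 0 0 0 0 0 0"

```text
clock: 9.02
tool_pos: [0.4193, -0.2675, 0.2341]
eef_rot: [0.985, 0.171, -0.0, -0.001]
contact_force: [-0.3, 0.3, 0.4]
opening: 0.6
finger_force: 0.0
```

```bash
python3 - <<'E'
from h import *
from scipy.spatial.transform import Rotation as Ro
A=ray("top",px(110,150,4,262,265),.073);B=ray("scene",px(290,110,4,143,177),.073);print(A,B)
for i in range(2):
    s=status.get_state();R=Ro.from_quat(s["eef_rot"]).as_matrix()
    print(s["tool_pos"],R[2],s["tool_pos"]+.147*R[:,2],R.T@(np.array([.4161,-.2721,.234])-s["tool_pos"]))
E
```

```text
[0.51011057 0.09459407 0.073     ] [0.51085094 0.09264077 0.073     ]
[ 0.41930302 -0.26745199  0.2340933 ] [-4.73962737e-04 -1.37323388e-03 -9.99998945e-01] [ 0.41916956 -0.26728528  0.08709345] [-4.57872675e-03  3.30137202e-03  9.09343014e-05]
[ 0.41930302 -0.26745199  0.2340933 ] [-4.73962737e-04 -1.37323388e-03 -9.99998945e-01] [ 0.41916956 -0.26728528  0.08709345] [-4.57872675e-03  3.30137202e-03  9.09343014e-05]
```

Request:
play_rows --pt "60 -0.0046 0.0033 0 0 0 0" --pt "60 0 0 0 0 0 0"

```text
clock: 9.28
tool_pos: [0.4154, -0.2739, 0.2356]
eef_rot: [0.986, 0.169, 0.0, 0.001]
contact_force: [-0.3, 0.4, -0.1]
opening: 0.6
finger_force: 0.0
```

Request:
play_rows --pt "15 0 0 0 0 0 0" --pt "15 0 0 0 0 0 0" --pt "15 0 0 0 0 0 0" --pt "15 0 0 0 0 0 0" --pt "15 0 0 0 0 0 0" --grip_force 15

```text
clock: 9.9
tool_pos: [0.4156, -0.273, 0.2348]
eef_rot: [0.986, 0.17, -0.0, -0.0]
contact_force: [-0.4, 0.8, 1.9]
opening: 0.245
finger_force: 15.0
```

Request:
play_rows --pt "10 0 0 0 0 0 0" --pt "10 0 0 -0.02 0 0 0" --pt "10 0 0 -0.03 0 0 0" --pt "10 0 0 -0.04 0 0 0" --pt "10 0 0 -0.02 0 0 0" --pt "10 0 0 0 0 0 0" --grip_force 35

```text
clock: 10.65
tool_pos: [0.4158, -0.2734, 0.3457]
eef_rot: [0.986, 0.169, 0.001, 0.001]
contact_force: [0.0, 0.6, -1.8]
opening: 0.242
finger_force: 35.0
```

```bash
python3 - <<'E'
from h import *
from scipy.spatial.transform import Rotation as Ro
s=status.get_state();R=Ro.from_quat(s["eef_rot"]).as_matrix();print(s["tool_pos"],s["contact_force"],s["opening"])
print(R.round(4),R.T@(np.array([.510,.0942,.345])-s["tool_pos"]))
E
```

```text
[ 0.41580613 -0.27342745  0.34567789] [ 0.04918978  0.64710714 -1.83153168] 0.24223132923167137
[[ 0.9426  0.3338  0.0025]
 [ 0.3338 -0.9426 -0.0015]
 [ 0.0019  0.0023 -1.    ]] [ 0.21151312 -0.31509516  0.0003595 ]
```

Request:
play_rows --pt "10 0.0264 -0.0394 0 0 0 0" --pt "10 0.0264 -0.0394 0 0 0 0" --pt "10 0.0264 -0.0394 0 0 0 0" --pt "10 0.0264 -0.0394 0 0 0 0" --pt "10 0.0264 -0.0394 0 0 0 0" --pt "10 0.0264 -0.0394 0 0 0 0" --pt "10 0.0264 -0.0394 0 0 0 0" --pt "10 0.0264 -0.0394 0 0 0 0"

```text
clock: 11.65
tool_pos: [0.5091, 0.0959, 0.3431]
eef_rot: [0.986, 0.17, -0.001, 0.0]
contact_force: [1.4, -0.6, -1.5]
opening: 0.238
finger_force: 35.0
```

Request:
play_rows --pt "10 0 0 0 0 0 0" --pt "10 0 0 0.02 0 0 0" --pt "10 0 0 0.02 0 0 0" --pt "10 0 0 0 0 0 0"

```text
clock: 12.15
tool_pos: [0.5082, 0.0933, 0.3027]
eef_rot: [0.986, 0.169, -0.003, 0.001]
contact_force: [-0.9, -0.2, -0.5]
opening: 0.238
finger_force: 35.0
```

```bash
python3 - <<'E'
from h import *
from scipy.spatial.transform import Rotation as Ro
s=status.get_state();R=Ro.from_quat(s["eef_rot"]).as_matrix();print(s["tool_pos"],s["contact_force"],s["opening"])
print(R.round(4),R.T@(np.array([.510,.0942,.345])-s["tool_pos"]))
for n in("top","scene"):
    im=cams.snapshot(n);cv2.imwrite(f"pics/{n}3.png",im[:,:,::-1])
    print(proj(n,[.51,.094,.073]),proj(n,[.51,.094,.085]))
a=cv2.imread("pics/top3.png")[165:265,125:225];b=cv2.imread("pics/scene3.png")[110:210,280:380]
cv2.imwrite("pics/l3.png",cv2.resize(np.hstack([a,b]),None,fx=4,fy=4,interpolation=cv2.INTER_CUBIC))
E
```

```text
[0.50823117 0.0932985  0.30266733] [-0.89239031 -0.18171608 -0.45482516] 0.23849028071584472
[[ 9.428e-01  3.332e-01 -5.100e-03]
 [ 3.332e-01 -9.428e-01 -2.300e-03]
 [-5.600e-03  5.000e-04 -1.000e+00]] [ 0.00173013 -0.00023934 -0.04234319]
[175.34770994 215.91999139] [174.54775044 215.67773781]
[325.7409598  153.43942636] [326.35819918 150.5295158 ]
```

View pics/l3.png

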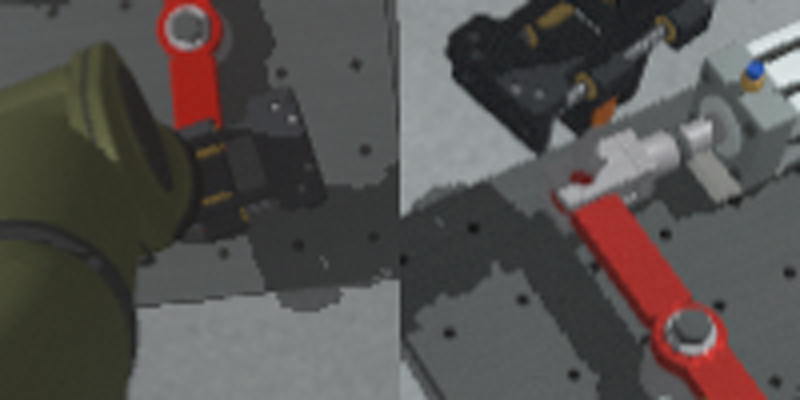

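Request:
play_rows --pt "10 0.0013 0.0004 0.004 0 0 0" --pt "10 0 0 0.004 0 0 0" --pt "10 0 0 0.002 0 0 0" --pt "10 0 0 0.002 0 0 0" --pt "10 0 0 0 0 0 0"

```text
clock: 12.88
tool_pos: [0.5106, 0.0946, 0.2926]
eef_rot: [0.986, 0.17, -0.0, 0.0]
contact_force: [0.4, 0.3, -1.7]
opening: 0.233
finger_force: 35.0
```

Request:
play_rows --pt "10 0 0 0.002 0 0 0" --pt "10 0 0 0 0 0 0"

```text
clock: 13.12
tool_pos: [0.5106, 0.0946, 0.2906]
eef_rot: [0.986, 0.17, -0.0, 0.0]
contact_force: [-0.8, 1.0, -1.6]
opening: 0.239
finger_force: 35.0
```

Request:
play_rows --pt "10 0 0 0.0015 0 0 0" --pt "10 0 0 0.0015 0 0 0" --pt "10 0 0 0 0 0 0"

```text
clock: 13.5
tool_pos: [0.5106, 0.0946, 0.2876]
eef_rot: [0.986, 0.17, -0.0, 0.0]
contact_force: [0.8, -0.2, -1.4]
opening: 0.238
finger_force: 35.0
```

Request:
play_rows --pt "10 0 0 0.0015 0 0 0" --pt "10 0 0 0.0015 0 0 0" --pt "10 0 0 0 0 0 0"

```text
clock: 13.88
tool_pos: [0.5104, 0.0946, 0.2845]
eef_rot: [0.986, 0.17, -0.0, 0.0]
contact_force: [-0.1, 0.7, -1.3]
opening: 0.238
finger_force: 35.0
```

Request:
play_rows --pt "10 0 0 0.0015 0 0 0" --pt "10 0 0 0.0015 0 0 0" --pt "10 0 0 0.0015 0 0 0" --pt "10 0 0 0 0 0 0"

```text
clock: 14.38
tool_pos: [0.5105, 0.0946, 0.28]
eef_rot: [0.986, 0.17, -0.0, 0.0]
contact_force: [-0.3, 0.3, -1.0]
opening: 0.241
finger_force: 35.0
```

Request:
play_rows --pt "10 0 0 0.0015 0 0 0" --pt "10 0 0 0.0015 0 0 0" --pt "10 0 0 0.0015 0 0 0" --pt "10 0 0 0 0 0 0"

```text
clock: 14.88
tool_pos: [0.5106, 0.0946, 0.2755]
eef_rot: [0.986, 0.17, -0.0, 0.0]
contact_force: [-0.9, 0.1, -1.3]
opening: 0.239
finger_force: 35.0
```

Free travel so far, with the nose inside the eye. Continuing down.

Request:
play_rows --pt "10 0 0 0.002 0 0 0" --pt "10 0 0 0.002 0 0 0" --pt "10 0 0 0.002 0 0 0" --pt "10 0 0 0 0 0 0"

```text
clock: 15.38
tool_pos: [0.5106, 0.0946, 0.2694]
eef_rot: [0.986, 0.17, -0.0, 0.0]
contact_force: [-1.7, 1.0, -2.2]
opening: 0.239
finger_force: 35.0
```

Request:
play_rows --pt "10 0 0 0.002 0 0 0" --pt "10 0 0 0.002 0 0 0" --pt "10 0 0 0.002 0 0 0" --pt "10 0 0 0 0 0 0"

```text
clock: 15.88
tool_pos: [0.5106, 0.0946, 0.2634]
eef_rot: [0.986, 0.17, -0.0, 0.0]
contact_force: [-2.3, 0.8, -2.5]
opening: 0.236
finger_force: 35.0
```

Request:
play_rows --pt "10 0 0 0.002 0 0 0" --pt "10 0 0 0.002 0 0 0" --pt "10 0 0 0.002 0 0 0" --pt "10 0 0 0 0 0 0"

```text
clock: 16.38
tool_pos: [0.5105, 0.0946, 0.2574]
eef_rot: [0.986, 0.17, -0.0, 0.0]
contact_force: [-3.4, 0.1, -2.7]
opening: 0.239
finger_force: 35.0
```

Request:
play_rows --pt "10 -0.0004 0 0.002 0 0 0" --pt "10 0 0 0.002 0 0 0" --pt "10 0 0 0.002 0 0 0" --pt "10 0 0 0 0 0 0"

```text
clock: 16.88
tool_pos: [0.5103, 0.0945, 0.2515]
eef_rot: [0.986, 0.17, -0.0, 0.0]
contact_force: [-2.8, 0.5, -3.7]
opening: 0.239
finger_force: 35.0
```

Request:
play_rows --pt "10 0 0 0.001 0 0 0" --pt "10 0 0 0.001 0 0 0" --pt "10 0 0 0 0 0 0"

```text
clock: 17.25
tool_pos: [0.5103, 0.0945, 0.2496]
eef_rot: [0.986, 0.17, -0.0, 0.0]
contact_force: [-3.3, 0.8, -1.2]
opening: 0.239
finger_force: 35.0
```

Request:
play_rows --pt "10 0 0 0.001 0 0 0" --pt "10 0 0 0.0005 0 0 0" --pt "10 0 0 0 0 0 0"

```text
clock: 17.62
tool_pos: [0.5102, 0.0945, 0.2482]
eef_rot: [0.986, 0.17, -0.0, 0.0]
contact_force: [-2.4, 1.0, -0.4]
opening: 0.236
finger_force: 35.0
```

Request:
play_rows --pt "10 0 0 0.001 0 0 0" --pt "10 0 0 0 0 0 0"

```text
clock: 17.88
tool_pos: [0.5101, 0.0945, 0.2478]
eef_rot: [0.986, 0.17, 0.0, 0.0]
contact_force: [-4.5, 0.3, 6.6]
opening: 0.241
finger_force: 35.0
```

Request:
play_rows --pt "10 0 0 0.001 0 0 0" --pt "10 0 0 0 0 0 0"

```text
clock: 18.12
tool_pos: [0.5101, 0.0944, 0.2477]
eef_rot: [0.986, 0.17, 0.0, 0.0]
contact_force: [-6.2, 0.4, 15.1]
opening: 0.24
finger_force: 35.0
```

Shoulder is seated at the predicted height. I'll relax, release gently and retreat upward.

Request:
play_rows --pt "10 0 0 -0.0015 0 0 0" --pt "10 0 0 0 0 0 0" --grip_force 8

```text
clock: 18.38
tool_pos: [0.5105, 0.0945, 0.2477]
eef_rot: [0.986, 0.17, 0.0, 0.0]
contact_force: [-3.4, 0.5, 0.7]
opening: 0.245
finger_force: 8.0
```

Request:
play_rows --pt "35 0 0 0 0 0 0" --pt "60 0 0 0 0 0 0" --pt "60 0 0 0 0 0 0" --pt "60 0 0 0 0 0 0"

```text
clock: 18.88
tool_pos: [0.5105, 0.0945, 0.2477]
eef_rot: [0.986, 0.17, 0.0, 0.0]
contact_force: [0.7, -0.0, 0.3]
opening: 0.601
finger_force: 0.0
```

Request:
play_rows --pt "60 0 0 -0.015 0 0 0" --pt "60 0 0 -0.04 0 0 0" --pt "60 0 0 -0.05 0 0 0" --pt "60 -0.03 0.03 -0.03 0 0 0" --pt "60 -0.03 0.05 0 0 0 0" --pt "60 -0.03 0.05 0 0 0 0" --pt "60 -0.03 0.05 0 0 0 0" --pt "60 0 0.04 0 0 0 0"

```text
clock: 19.88
tool_pos: [0.4686, -0.1559, 0.3838]
eef_rot: [0.986, 0.168, -0.001, 0.001]
contact_force: [0.7, 0.1, 0.7]
opening: 0.596
finger_force: 0.0
```

```bash
python3 - <<'E'
from h import *
for n in("top","scene"):
    im=cams.snapshot(n);cv2.imwrite(f"pics/{n}4.png",im[:,:,::-1])
a=cv2.imread("pics/top4.png")[150:250,110:210];b=cv2.imread("pics/scene4.png")[100:200,290:390]
cv2.imwrite("pics/l4.png",cv2.resize(np.hstack([a,b]),None,fx=4,fy=4,interpolation=cv2.INTER_CUBIC))
print(proj("scene",[.51,.0943,.110]),proj("top",[.51,.0943,.110]))
E
```

```text
[327.79716699 144.26159015] [172.71530215 215.15638025]
```

View pics/l4.png

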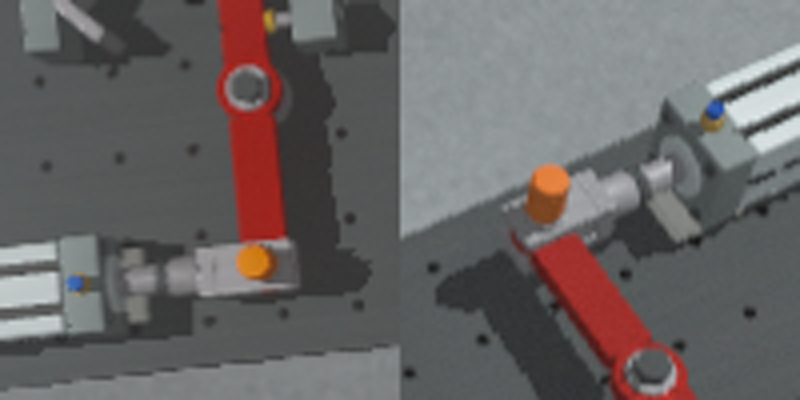

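The pin stands upright and seated in the fork (top at scene crop (550,178), matching the predicted (551,177)), with the lever at its stop.

```bash
python3 -c "
from plant import r
print(r.finish_job())"
```

```text
the job is handed in; nothing more can be done
None
```

The job is done and handed in at about 20 s: the lever is against its rest stop, the orange pin is through both ears and the eye with its shoulder flat on the fork, and I left the black pin and the other things on the bench alone.

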